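Share the filled portion pots equally on the balance

ROBOT

A 6-joint arm with a two-finger parallel gripper is mounted at the origin on a cart in front of the work surface, level with it; the furniture and walls round the work are solid. World frame = base frame: x ahead of the robot, y to its left, z up, the work surface at z = 0. Lengths are in m, angles in degrees, forces in N, time in s.
With the tool pointing down it reaches from about 0.25 to 0.725 m from the base axis. Payload 9.7 kg.
Tool frame: the origin (TCP) lies midway between the tips of the shut fingers; the grasp point (between the pads) lies 19 mm behind it; z points along the fingers, y is the line along which they close (so a half turn about z gives the same grasp; the last joint's range is limited). The gripper opens to 85 mm and grips with 20 to 120 N. Pads are 22 mm wide; open, the fingers measure 114 mm over their backs; the gripper's body (76 mm by 85 mm) begins 54 mm behind the grasp point. The pads swing forward as they close: fully open they stand 13 mm farther back than shut.
Start: joints at [66.578, 4.979, 10.078, 95.1, 0, 90], TCP at [0.219, 0.505, 0.231] pointing down, gripper open.
Joint ranges: [-179.16, 179.16], [-48.56, 103.87], [-65.8, 70.77], [-126.05, 130.52], [-82.76, 87.17], [-180, 180]. Speed limits (degrees/s): [127.2, 127.2, 147.25, 180, 180, 180].

INTERFACE

Orientations are given as [roll, pitch, yaw] about the fixed x, y, z axes, in that order (R = Rz(yaw) Ry(pitch) Rx(roll)).
In Python, from workcell import bot gives the robot as it stands.
- The arm moves only by the shell command python3 -m crank 'ROWS' [FORCE]. ROWS is JSON, a list of rows, each an object with "gripper": the finger opening in mm, from 0 to 85.4; "travel": the shift along the tool's x, y, z in mm, a list of three; "twist": the turn, a rotation vector about the tool's x, y, z in rad, a list of three. In form: [{"gripper": gripper, "travel": [tx, ty, tz], "twist": [rx, ry, rz]}, ...]. A call has 1 to 12 rows; each row shifts and turns the commanded pose from where the row before left it, along the tool's axes as they then stand; what a row does not reach is not made up. A row lasts 1/8 s, in which the tool goes at most 62.5 mm and 10.7 degrees, less where a joint would pass 70% of its speed; a pose out of reach is approached as far as the arm can. A call is refused whole if a number of a shift passes 62.5 or a number of a turn 0.188, either way. A call with a gripper value outside its range is refused whole. The fingers move at their own pace and stop on an object; FORCE is the grip in N (left out, the last holds). Time passes only in rows, so rows that do not move let the fingers close. It gives the time, the measured TCP pose, the force, the opening and the grip force at its end, in the units of the state.
- bot.get_obs(): the state, without advancing time (a new reading comes with each control period).
- bot.camera(name): name is "scene" or "top"; returns the picture (400x640x3 uint8, red, green, blue); there is no depth.
- bot.calibration(name): a dict with "vfov" (degrees; the focal length in pixels is half the picture's height over the tangent of half this angle, whatever the lens; pixels are square), "cx", "cy" (the principal point, pixels), "camera_from_world" (4x4, takes a point from world to camera coordinates). Camera axes: x right, y down, z forward; pixel columns grow to the right and rows downward; lengths in m; the calibration is good to about 2 mm. A picture is of the moment at which its call begins. calibration takes no time and is no camera call.
- bot.job_done(): hands the job in; it is judged then, once.
The state is a dict: "time": time; "q": joint angles; "qd": joint speeds; "joint_efforts": joint torques, N m; "ee_pos": TCP position; "tcp_rot": TCP orientation; "wrist_force": force on the tool from outside, world axes, zero at the start; "torque": the same for the moment, N m; "opening": finger opening in m; "grasp_force": force on a finger pad.
Only numpy, scipy, OpenCV 4.12 (cv2) and the standard library are available. Lean on these libraries where they do the work, as an engineer would, in place of code of your own. Each camera call takes 0.05 s, during which the arm holds its last target. There are 200 camera calls.

TASK

Share out all five filled steel portion pots into two equal orders on the kitchen balance: the biggest one still stands on the worktop, the other four are already on the pans, two a side. Add the biggest and move pots from pan to pan until both pans weigh the same and sit level, with every pot standing upright on the floor of a pan, none stacked or left out. Set the pots down gently, without letting a pan bang down, and leave the salt shaker and the espresso cup alone.

Things in the scene. Friction and masses are not known exactly. Their poses are not given: they have to be found in the camera images.
- biggest_pot_mid (a point): the biggest lidded plain-steel portion pot, an upright closed cylinder 60 mm in diameter and 92 mm tall over its lid, filled, 400 g to within 3 %; starts on the worktop to the left or the right of the balance. The point is on its axis, half-way up; z points up when it stands.
- large_pot_mid (a point): the large lidded plain-steel portion pot, an upright closed cylinder 54 mm in diameter and 72 mm tall over its lid, filled, 240 g to within 3 %; starts on one of the two pans. The point is on its axis, half-way up; z points up when it stands.
- medium_pot_mid (a point): the medium lidded plain-steel portion pot, an upright closed cylinder 48 mm in diameter and 60 mm tall over its lid, filled, 160 g to within 3 %; starts on one of the two pans. The point is on its axis, half-way up; z points up when it stands.
- small_pot_1_mid (a point): the small lidded plain-steel portion pot, an upright closed cylinder 40 mm in diameter and 44 mm tall over its lid, filled, 80 g to within 3 %; starts on one of the two pans; the two small pots are alike. The point is on its axis, half-way up; z points up when it stands.
- small_pot_2_mid (a point): the small lidded plain-steel portion pot, an upright closed cylinder 40 mm in diameter and 44 mm tall over its lid, filled, 80 g to within 3 %; starts on one of the two pans; the two small pots are alike. The point is on its axis, half-way up; z points up when it stands.
- left_pan_floor (a point): centre of the flat floor of the balance's left (+y) pan: steel tray, 130 mm front to back (x), 200 mm along the beam (y, towards the left pan), z up, rim 6 mm wide and 5 mm high. Floor 107 mm above the worktop when level; the pan stays horizontal as it rises or sinks up to 18 mm. The middle of the beam (pointer and dial, 144 mm tall) lies 150 mm from this point.
- right_pan_floor (a point): centre of the flat floor of the balance's right (-y) pan: steel tray, 130 mm front to back (x), 200 mm along the beam (y, towards the left pan), z up, rim 6 mm wide and 5 mm high. Floor 107 mm above the worktop when level; the pan stays horizontal as it rises or sinks up to 18 mm. The two pots on each pan start in a row along the beam, at its middle and 64 mm farther out; its inner end is free.
- beam (a joint): tilt of the balance beam (rad): 0 level, pointer at the dial's centre mark; positive: left pan up, right pan down; stops at +-0.12. Parallel linkage: only the total weight on each pan counts, not where it stands. About 0.02 rad for each 80 g of difference; damped, settles within a second. A pan pressed by hand yields softly, about 0.26 N per mm.
- shaker_mid (a point): bystander: glass salt shaker with a perforated cap, 44 mm in diameter, 90 mm tall, standing on the worktop on the other side of the balance from the biggest pot; point on its axis half-way up
- cup: bystander: green espresso cup, 60 mm wide, 51 mm tall, handle on one side, on the worktop in front of the balance; origin at its underside
There are look-alikes about, which are no part of the job. What is shaped like the part that bears small_pot_1_mid but orange is not meant.

How it is judged (in metres and radians):
At the end, for the whole second after the job is handed in: the beam is at rest and level within 0.013 rad (pans within 4 mm of one another in height), and all five pots stand upright (within 0.08 rad) on the floor of one pan or the other (height within 6 mm, centre inside the rim) (value of joint beam between -0.013 and 0.013 rad and velocity of joint beam between -0.05 and 0.05 rad/s and ((x of biggest_pot_mid in the frame of left_pan_floor between -0.062 and 0.062 m and y of biggest_pot_mid in the frame of left_pan_floor between -0.097 and 0.097 m and z of biggest_pot_mid in the frame of left_pan_floor between 0.04 and 0.052 m) or (x of biggest_pot_mid in the frame of right_pan_floor between -0.062 and 0.062 m and y of biggest_pot_mid in the frame of right_pan_floor between -0.097 and 0.097 m and z of biggest_pot_mid in the frame of right_pan_floor between 0.04 and 0.052 m)) and angle between each of biggest_pot_mid, large_pot_mid, medium_pot_mid, small_pot_1_mid, small_pot_2_mid's own z axis and vertical below 0.08 rad and ((x of large_pot_mid in the frame of left_pan_floor between -0.062 and 0.062 m and y of large_pot_mid in the frame of left_pan_floor between -0.097 and 0.097 m and z of large_pot_mid in the frame of left_pan_floor between 0.03 and 0.042 m) or (x of large_pot_mid in the frame of right_pan_floor between -0.062 and 0.062 m and y of large_pot_mid in the frame of right_pan_floor between -0.097 and 0.097 m and z of large_pot_mid in the frame of right_pan_floor between 0.03 and 0.042 m)) and ((x of medium_pot_mid in the frame of left_pan_floor between -0.062 and 0.062 m and y of medium_pot_mid in the frame of left_pan_floor between -0.097 and 0.097 m and z of medium_pot_mid in the frame of left_pan_floor between 0.024 and 0.036 m) or (x of medium_pot_mid in the frame of right_pan_floor between -0.062 and 0.062 m and y of medium_pot_mid in the frame of right_pan_floor between -0.097 and 0.097 m and z of medium_pot_mid in the frame of right_pan_floor between 0.024 and 0.036 m)) and ((x of small_pot_1_mid in the frame of left_pan_floor between -0.062 and 0.062 m and y of small_pot_1_mid in the frame of left_pan_floor between -0.097 and 0.097 m and z of small_pot_1_mid in the frame of left_pan_floor between 0.016 and 0.028 m) or (x of small_pot_1_mid in the frame of right_pan_floor between -0.062 and 0.062 m and y of small_pot_1_mid in the frame of right_pan_floor between -0.097 and 0.097 m and z of small_pot_1_mid in the frame of right_pan_floor between 0.016 and 0.028 m)) and ((x of small_pot_2_mid in the frame of left_pan_floor between -0.062 and 0.062 m and y of small_pot_2_mid in the frame of left_pan_floor between -0.097 and 0.097 m and z of small_pot_2_mid in the frame of left_pan_floor between 0.016 and 0.028 m) or (x of small_pot_2_mid in the frame of right_pan_floor between -0.062 and 0.062 m and y of small_pot_2_mid in the frame of right_pan_floor between -0.097 and 0.097 m and z of small_pot_2_mid in the frame of right_pan_floor between 0.016 and 0.028 m))); the robot touches nothing.
It fails at once if the salt shaker is moved or knocked over (30 mm) (distance of shaker_mid from where it was at the start of the episode above 0.03 m).
It fails at once if the espresso cup is moved or knocked over (30 mm) (distance of cup from where it was at the start of the episode above 0.03 m).
It fails at once if a pot is tipped over (more than 0.6 rad) (angle between any of biggest_pot_mid, large_pot_mid, medium_pot_mid, small_pot_1_mid, small_pot_2_mid's own z axis and vertical above 0.6 rad).
It fails at once if a pan is slammed down: the beam swings faster than 0.9 rad/s (velocity of joint beam above 0.9 rad/s or velocity of joint beam below -0.9 rad/s).
It also fails if it takes over 61 s, if anything falls off the work surface, if the arm or the gripper's body presses on something with over 40 N, if the wrist force passes 120 N, or if a joint passes its speed limit or range.

## Working session

There is one attempt and no reset: what is moved stays moved. The work goes in short steps, Python scripts to look and compute and a shell command to move; the robot and the scene stay as the last step left them, time stands still between calls to the robot, and variables do not carry over. Pictures are saved under pics/ and viewed, at most 10 in all, crops included, and the job is handed in when it is done.

```bash
mkdir -p pics; ls; python3 - <<'E'
from workcell import bot
import cv2,numpy as np
o=bot.get_obs(); print({k:np.round(v,3).tolist() for k,v in o.items()})
for n in("scene","top"):
    cv2.imwrite(f"pics/{n}0.png",bot.camera(n)[:,:,::-1]); c=bot.calibration(n); print(n,c["vfov"],c["cx"],c["cy"],np.round(c["camera_from_world"],3).tolist())
E
```

```text
pics
{'time': 0.0, 'q': [66.576, 5.012, 10.033, 95.101, -0.002, 90.0], 'qd': [0.031, 0.054, 0.007, -0.024, 0.038, 0.002], 'joint_efforts': [-0.001, -52.04, 46.479, 0.016, 0.0, -0.0], 'ee_pos': [0.219, 0.504, 0.231], 'tcp_rot': [-179.921, 0.002, 156.575], 'wrist_force': [0.441, -0.239, -0.28], 'torque': [0.016, -0.036, 0.029], 'grasp_force': 0.0, 'opening': 0.086}
scene 51.968071830646856 317.96427895227924 200.06824618738753 [[0.619, -0.785, -0.017, -0.244], [-0.355, -0.26, -0.898, 0.232], [0.7, 0.562, -0.44, 0.923], [0.0, 0.0, 0.0, 1.0]]
top 44.48103982377102 319.84010061168453 194.78914693396814 [[0.024, -1.0, 0.001, -0.004], [-0.783, -0.019, -0.622, 0.392], [0.622, 0.014, -0.783, 1.337], [0.0, 0.0, 0.0, 1.0]]
```

View pics/scene0.png

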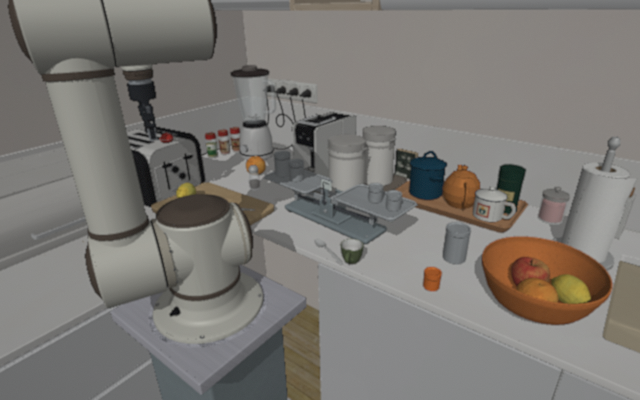

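View pics/top0.png

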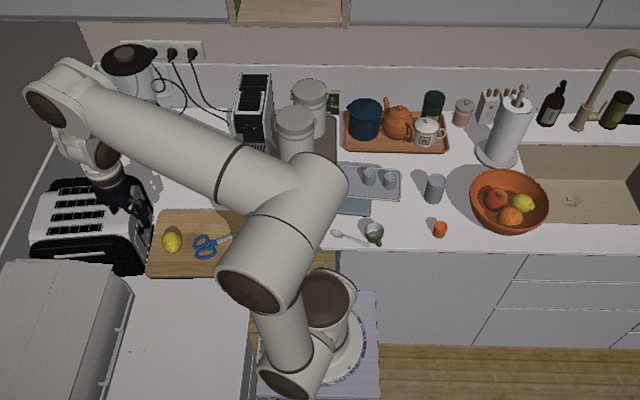

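Top: the biggest pot is at about (434,188), the orange look-alike at (440,229) and the right pan with two pots at (369,177) and (390,178). The arm hides the left pan there. I'll enlarge the scene view to sort out the left pan.

```bash
cat > h.py <<'E'
from workcell import bot
import cv2,numpy as np
def K(n):
    c=bot.calibration(n); f=200/np.tan(np.radians(c["vfov"]/2)); return f,c["cx"],c["cy"],np.array(c["camera_from_world"])
def ray(n,u,v,z):
    f,cx,cy,T=K(n); R=T[:3,:3]; C=-R.T@T[:3,3]; d=R.T@np.array([(u-cx)/f,(v-cy)/f,1]); return C+d*(z-C[2])/d[2]
def proj(n,p):
    f,cx,cy,T=K(n); q=T[:3,:3]@p+T[:3,3]; return q[:2]/q[2]*f+[cx,cy]
def crop(n,u0,v0,w,h,k,name):
    im=bot.camera(n)[:,:,::-1]; cv2.imwrite("pics/full_"+name,im); cv2.imwrite("pics/"+name,cv2.resize(im[v0:v0+h,u0:u0+w],None,fx=k,fy=k,interpolation=cv2.INTER_CUBIC))
E
python3 - <<'E'
from h import *
crop("scene",235,130,250,170,3.2,"c1.png")
for n,u,v,z in [("top",434,180,.092),("top",369,172,.16),("top",390,172,.16),("scene",457,229,.092),("scene",376,187,.16),("scene",394,195,.16),("scene",326,180,.144),("scene",283,152,.16),("scene",254,170,.16),("top",374,224,.051),("top",440,229,.022)]: print(n,u,v,ray(n,u,v,z).round(3))
E
```

```text
top 434 180 [ 0.497 -0.358  0.092]
top 369 172 [ 0.467 -0.143  0.16 ]
top 390 172 [ 0.468 -0.208  0.16 ]
scene 457 229 [ 0.488 -0.368  0.092]
scene 376 187 [ 0.456 -0.151  0.16 ]
scene 394 195 [ 0.441 -0.213  0.16 ]
scene 326 180 [0.445 0.007 0.144]
scene 283 152 [0.518 0.24  0.16 ]
scene 254 170 [0.35  0.202 0.16 ]
top 374 224 [ 0.349 -0.163  0.051]
top 440 229 [ 0.356 -0.373  0.022]
```

View pics/c1.png

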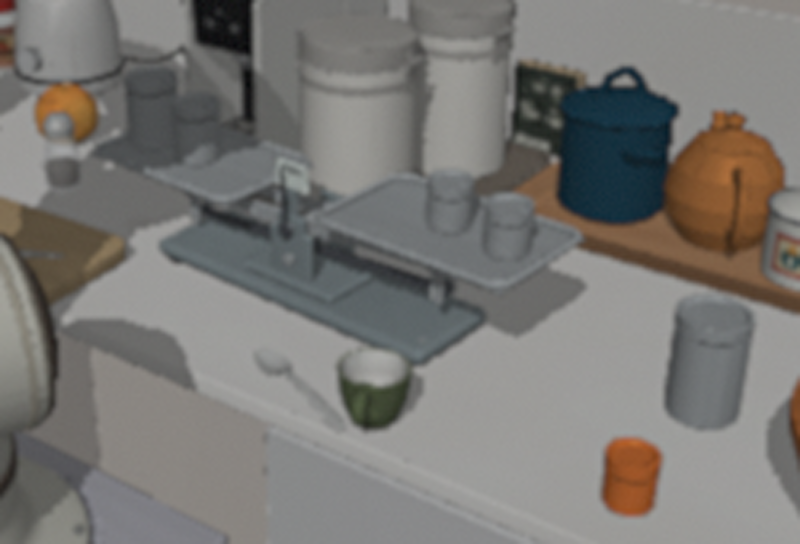

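The scene crop shows the large and medium pots on the lowered left pan (crop (152,115) and (198,125)) and two small steel pots on the raised right pan (449,200 and 508,225). The biggest pot stands at right (709,360), the orange look-alike in front (632,475, not wanted) and the shaker far left (62,150). The plan is to move one small pot to the left pan's inner end and put the biggest on the right pan (480 g each side).

```bash
python3 - <<'E'
from h import *
crop("top",320,140,140,110,5.5,"c2.png")
for nm,u,v,z in [("smid",375.3,185.6,.16),("sout",393.8,193.1,.16),("big",458.1,225.6,.092),("panL",235+318/3.2,130+215/3.2,.121),("panB",235+405/3.2,130+178/3.2,.121),("panR",235+580/3.2,130+238/3.2,.121),("panF",235+500/3.2,130+285/3.2,.121),("leftpanF",235+215/3.2,130+197/3.2,.103),("leftpanLft",235+148/3.2,130+172/3.2,.103),("large",235+152/3.2,130+75/3.2,.17),("med",235+198/3.2,130+98/3.2,.158)]: print(nm,ray("scene",u,v,z).round(3))
E
```

```text
smid [ 0.463 -0.145  0.16 ]
sout [ 0.45  -0.207  0.16 ]
big [ 0.506 -0.364  0.092]
panL [ 0.406 -0.051  0.121]
panB [ 0.515 -0.069  0.121]
panR [ 0.498 -0.25   0.121]
panF [ 0.389 -0.237  0.121]
leftpanF [0.411 0.07  0.103]
leftpanLft [0.417 0.159 0.103]
large [0.486 0.212 0.17 ]
med [0.487 0.154 0.158]
```

View pics/c2.png

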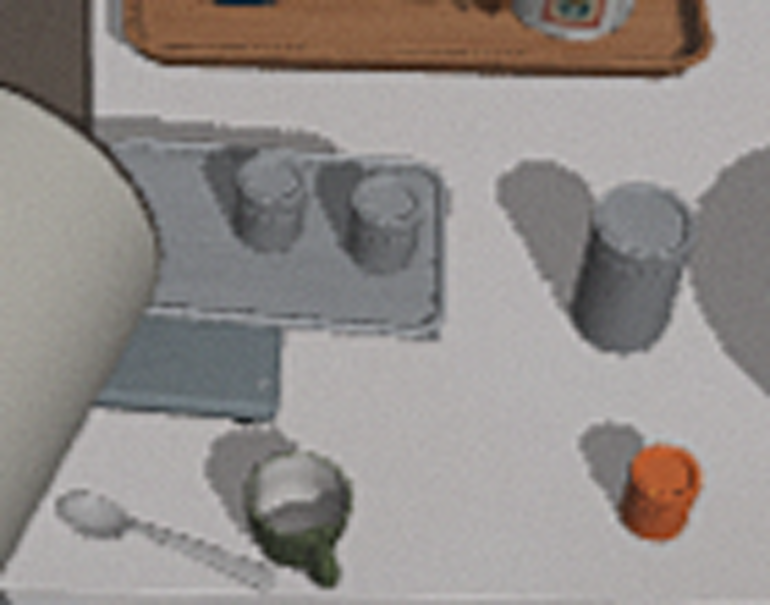

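Top crop: small pots' lids are at (270,182) and (386,200), the biggest's lid at (642,222), the cup at (297,500), and the orange one at (665,475), which is not meant. The balance is yawed a few degrees.

```bash
python3 - <<'E'
from h import *
for nm,x,y,z in [("smid",270,182,.16),("sout",386,200,.16),("big",642,222,.092),("farcorner",437,163,.121),("nearcorner",437,330,.121),("nearedgepoint",160,312,.121),("faredge",130,143,.121)]: print(nm,ray("top",320+(x+.5)/5.5-.5,140+(y+.5)/5.5-.5,z).round(3))
from scipy.spatial.transform import Rotation as R
o=bot.get_obs(); print(R.from_euler("xyz",o["tcp_rot"],degrees=True).as_matrix().round(3))
E
```

```text
smid [ 0.464 -0.142  0.16 ]
sout [ 0.452 -0.206  0.16 ]
big [ 0.498 -0.366  0.092]
farcorner [ 0.515 -0.244  0.121]
nearcorner [ 0.392 -0.235  0.121]
nearedgepoint [ 0.401 -0.082  0.121]
faredge [ 0.526 -0.066  0.121]
[[-0.918  0.398 -0.   ]
 [ 0.398  0.918 -0.001]
 [ 0.    -0.001 -1.   ]]
```

```bash
python3 -m crank '[{"gripper":85,"travel":[0,0,-10],"twist":[0,0,0.179]},{"gripper":85,"travel":[0,0,-10],"twist":[0,0,0.179]},{"gripper":85,"travel":[0,0,-10],"twist":[0,0,0.179]},{"gripper":85,"travel":[0,0,-10],"twist":[0,0,0.179]},{"gripper":85,"travel":[0,0,-10],"twist":[0,0,0.179]},{"gripper":85,"travel":[0,0,-10],"twist":[0,0,0.179]},{"gripper":85,"travel":[0,0,-10],"twist":[0,0,0.179]},{"gripper":85,"travel":[0,0,0],"twist":[0,0,0]}]' 40
```

```text
time: 1.2
ee_pos: [0.2187, 0.5049, 0.3017]
tcp_rot: [180.0, -0.0, 84.9]
wrist_force: [0.8, 0.2, -0.9]
opening: 0.0852
grasp_force: 0.0
```

```bash
python3 -m crank '[{"gripper":85,"travel":[-52,25,0],"twist":[0,0,0]},{"gripper":85,"travel":[-52,25,0],"twist":[0,0,0]},{"gripper":85,"travel":[-52,25,0],"twist":[0,0,0]},{"gripper":85,"travel":[-52,25,0],"twist":[0,0,0]},{"gripper":85,"travel":[-52,25,0],"twist":[0,0,0]},{"gripper":85,"travel":[-52,25,0],"twist":[0,0,0]},{"gripper":85,"travel":[-52,25,0],"twist":[0,0,0]},{"gripper":85,"travel":[-52,25,0],"twist":[0,0,0]},{"gripper":85,"travel":[-52,25,0],"twist":[0,0,0]},{"gripper":85,"travel":[-52,25,0],"twist":[0,0,0]},{"gripper":85,"travel":[-52,25,0],"twist":[0,0,0]},{"gripper":85,"travel":[-52,26,0],"twist":[0,0,0]}]'
python3 -m crank '[{"gripper":60,"travel":[0,0,0],"twist":[0,0,0]}]'
python3 - <<'E'
from h import *
crop("scene",235,130,250,170,3.2,"c3.png")
t=bot.get_obs(); p=np.array(t["ee_pos"]); print(t["time"],p,t["q"]); print("tcp in crop",(proj("scene",p)-[235,130])*3.2)
E
```

```text
time: 2.7
ee_pos: [0.4619, -0.1461, 0.3008]
tcp_rot: [-180.0, -0.0, 85.1]
wrist_force: [0.5, 0.3, 0.3]
opening: 0.0851
grasp_force: 0.0
time: 2.82
ee_pos: [0.4621, -0.1471, 0.2993]
tcp_rot: [-179.8, -0.0, 84.8]
wrist_force: [-0.1, -0.1, -0.2]
opening: 0.0695
grasp_force: 0.0
2.875 [ 0.46162268 -0.14544911  0.29992894] [-1.74912369e+01 -1.79346116e+00  1.09135016e+01  1.02841789e+02
  4.28400394e-03  7.76770542e+01]
tcp in crop [456.731875    16.30830004]
```

View pics/c3.png

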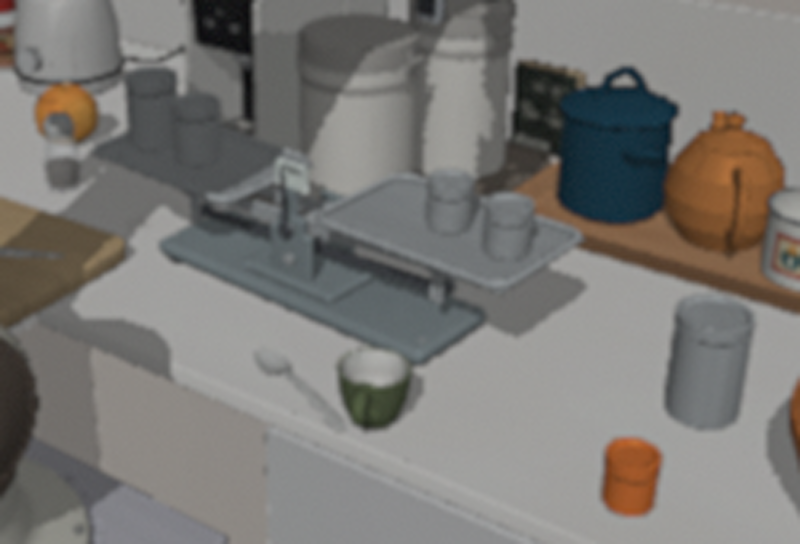

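The crop shows an unobstructed view: the gripper is out of frame above the middle small pot (449,178), and the left pan holds large (152,78) and medium (198,102), as assumed.

```bash
python3 -m crank '[{"gripper":66,"travel":[1,1,-0],"twist":[0,0,0]},{"gripper":66,"travel":[1,1,35],"twist":[0,0,0]},{"gripper":66,"travel":[0,0,40],"twist":[0,0,0]},{"gripper":66,"travel":[0,0,40],"twist":[0,0,0]},{"gripper":66,"travel":[0,0,30],"twist":[0,0,0]},{"gripper":66,"travel":[0,0,20],"twist":[0,0,0]},{"gripper":66,"travel":[0,0,10],"twist":[0,0,0]},{"gripper":50,"travel":[0,0,0],"twist":[0,0,0]},{"gripper":44,"travel":[0,0,0],"twist":[0,0,0]},{"gripper":36,"travel":[0,0,0],"twist":[0,0,0]},{"gripper":36,"travel":[0,0,0],"twist":[0,0,0]},{"gripper":36,"travel":[0,0,0],"twist":[0,0,0]}]' 30
```

```text
time: 4.38
ee_pos: [0.464, -0.1424, 0.1265]
tcp_rot: [180.0, 0.0, 84.8]
wrist_force: [0.5, 0.9, 0.8]
opening: 0.0394
grasp_force: 31.3
```

```bash
python3 -m crank '[{"gripper":36,"travel":[0,0,-6],"twist":[0,0,0]},{"gripper":36,"travel":[0,0,-14],"twist":[0,0,0]},{"gripper":36,"travel":[0,0,-45],"twist":[0,0,0]},{"gripper":36,"travel":[0,0,-50],"twist":[0,0,0]},{"gripper":36,"travel":[30,0,0],"twist":[0,0,0]},{"gripper":36,"travel":[45,-1,0],"twist":[0,0,0]},{"gripper":36,"travel":[45,-1,0],"twist":[0,0,0]},{"gripper":36,"travel":[45,-1,0],"twist":[0,0,0]},{"gripper":36,"travel":[40,-1,0],"twist":[0,0,0]},{"gripper":36,"travel":[27,-1,0],"twist":[0,0,0]},{"gripper":36,"travel":[0,0,0],"twist":[0,0,0]},{"gripper":36,"travel":[0,0,0],"twist":[0,0,0]}]'
python3 - <<'E'
from h import *
crop("scene",235,130,130,80,6,"c4.png")
E
```

```text
time: 5.88
ee_pos: [0.4799, 0.0888, 0.2418]
tcp_rot: [180.0, 0.0, 84.8]
wrist_force: [0.8, -0.8, -0.4]
opening: 0.0393
grasp_force: 31.2
```

View pics/c4.png

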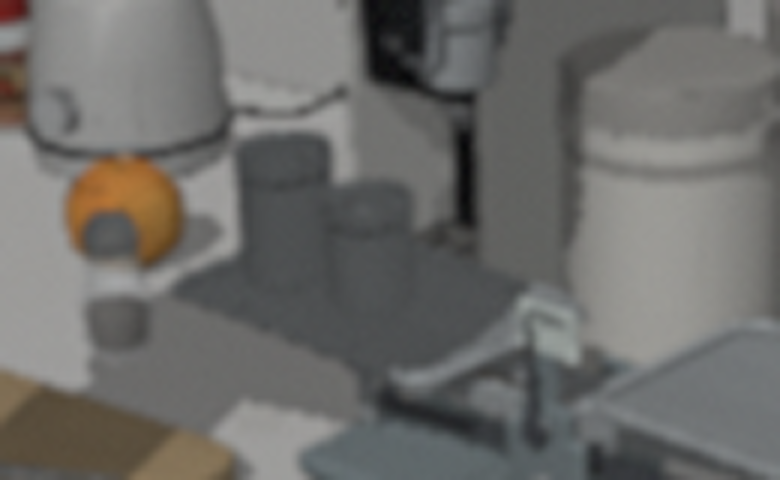

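The small pot hangs in the gripper at crop (465,45) over the free inner end of the left pan; medium (370,245) and large (285,215) stand undisturbed.

```bash
python3 -m crank '[{"gripper":36,"travel":[0,0,40],"twist":[0,0,0]},{"gripper":36,"travel":[0,0,40],"twist":[0,0,0]},{"gripper":36,"travel":[0,0,30],"twist":[0,0,0]},{"gripper":36,"travel":[0,0,14],"twist":[0,0,0]},{"gripper":36,"travel":[0,0,8],"twist":[0,0,0]},{"gripper":36,"travel":[0,0,2],"twist":[0,0,0]},{"gripper":36,"travel":[0,0,2],"twist":[0,0,0]},{"gripper":36,"travel":[0,0,2],"twist":[0,0,0]},{"gripper":36,"travel":[0,0,0],"twist":[0,0,0]},{"gripper":36,"travel":[0,0,0],"twist":[0,0,0]}]'
python3 -m crank '[{"gripper":36,"travel":[0,0,1],"twist":[0,0,0]},{"gripper":36,"travel":[0,0,0],"twist":[0,0,0]}]'
```

```text
time: 7.18
ee_pos: [0.4801, 0.0893, 0.1035]
tcp_rot: [180.0, -0.0, 84.8]
wrist_force: [0.1, 0.4, 0.3]
opening: 0.0392
grasp_force: 31.3
time: 7.42
ee_pos: [0.48, 0.0892, 0.1023]
tcp_rot: [180.0, 0.0, 84.8]
wrist_force: [1.4, 0.5, -0.4]
opening: 0.0388
grasp_force: 31.3
```

```bash
python3 -m crank '[{"gripper":36,"travel":[0,0,1],"twist":[0,0,0]},{"gripper":36,"travel":[0,0,0],"twist":[0,0,0]},{"gripper":44,"travel":[0,0,0],"twist":[0,0,0]},{"gripper":54,"travel":[0,0,0],"twist":[0,0,0]},{"gripper":60,"travel":[0,0,0],"twist":[0,0,0]},{"gripper":60,"travel":[0,0,-15],"twist":[0,0,0]},{"gripper":60,"travel":[0,0,-40],"twist":[0,0,0]},{"gripper":60,"travel":[0,0,-50],"twist":[0,0,0]},{"gripper":60,"travel":[0,0,-40],"twist":[0,0,0]},{"gripper":85,"travel":[-40,0,0],"twist":[0,0,0]},{"gripper":85,"travel":[-50,0,0],"twist":[0,0,0]},{"gripper":85,"travel":[-50,0,0],"twist":[0,0,0]}]'
python3 - <<'E'
from h import *
crop("scene",235,130,250,170,3.2,"c5.png")
E
```

```text
time: 8.93
ee_pos: [0.467, -0.0514, 0.2476]
tcp_rot: [179.9, 0.0, 84.8]
wrist_force: [0.9, 0.8, -0.6]
opening: 0.0848
grasp_force: 0.0
```

View pics/c5.png

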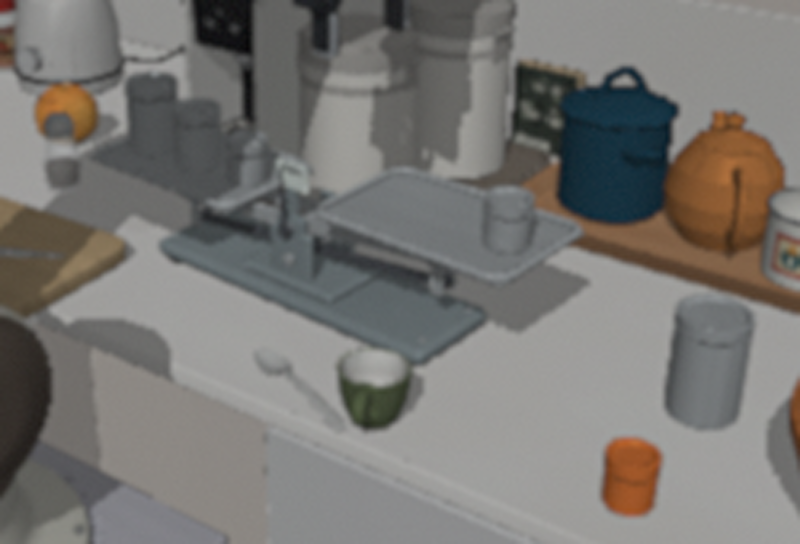

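Crop: the small pot stands upright on the left pan's inner end (252,160), one small pot remains on the right pan (508,220), and the biggest is at (709,360), distinct from the orange one (632,475) in size and colour. Next is the biggest.

```bash
python3 -m crank '[{"gripper":85,"travel":[-51,10,0],"twist":[0,0,0]},{"gripper":85,"travel":[-52,10,0],"twist":[0,0,0]},{"gripper":85,"travel":[-52,10,0],"twist":[0,0,0]},{"gripper":85,"travel":[-52,10,0],"twist":[0,0,0]},{"gripper":85,"travel":[-52,10,0],"twist":[0,0,0]},{"gripper":85,"travel":[-50,11,0],"twist":[0,0,0]},{"gripper":85,"travel":[0,0,40],"twist":[0,0,0]},{"gripper":85,"travel":[0,0,40],"twist":[0,0,0]},{"gripper":85,"travel":[0,0,20],"twist":[0,0,0]},{"gripper":85,"travel":[0,0,0],"twist":[0,0,0]}]'
python3 - <<'E'
from h import *
crop("scene",390,120,130,130,4.6,"c6.png")
p=np.array(bot.get_obs()["ee_pos"]);print(p,(proj("scene",p)-[390,120])*4.6)
E
```

```text
time: 10.22
ee_pos: [0.4993, -0.3631, 0.1455]
tcp_rot: [-179.9, -0.1, 84.8]
wrist_force: [0.7, 0.2, 1.7]
opening: 0.0851
grasp_force: 0.0
[ 0.49988193 -0.36340339  0.14701059] [322.37412972 400.06502629]
```

View pics/c6.png

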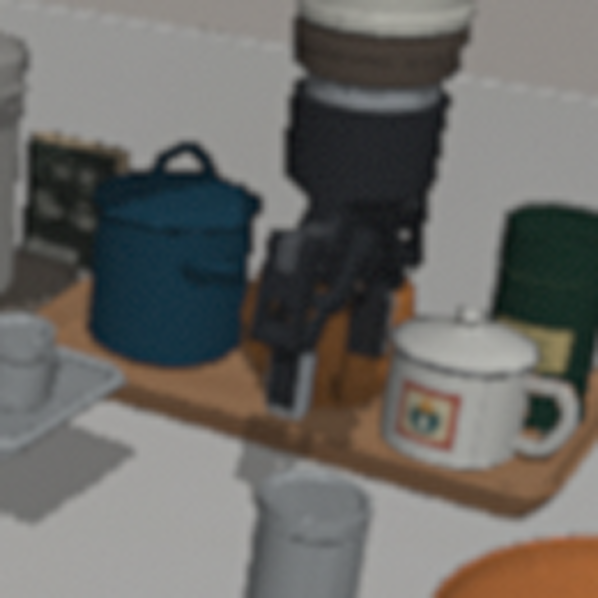

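The gripper hangs over the biggest pot (lid about (315,502)), tips at (288,412) and (370,355), so the lid lies between them with a few mm error; nothing else is in the way.

```bash
python3 -m crank '[{"gripper":85,"travel":[-3,-2,20],"twist":[0,0,0]},{"gripper":85,"travel":[0,0,20],"twist":[0,0,0]},{"gripper":85,"travel":[0,0,20],"twist":[0,0,0]},{"gripper":85,"travel":[0,0,25],"twist":[0,0,0]},{"gripper":85,"travel":[0,0,15],"twist":[0,0,0]},{"gripper":72,"travel":[0,0,0],"twist":[0,0,0]},{"gripper":66,"travel":[0,0,0],"twist":[0,0,0]},{"gripper":54,"travel":[0,0,0],"twist":[0,0,0]},{"gripper":54,"travel":[0,0,0],"twist":[0,0,0]},{"gripper":54,"travel":[0,0,0],"twist":[0,0,0]}]' 45
```

```text
time: 11.52
ee_pos: [0.4983, -0.3667, 0.048]
tcp_rot: [179.9, 0.1, 84.8]
wrist_force: [0.0, 0.2, 6.1]
opening: 0.0595
grasp_force: 48.4
```

```bash
python3 -m crank '[{"gripper":54,"travel":[0,0,-10],"twist":[0,0,0]},{"gripper":54,"travel":[0,0,-40],"twist":[0,0,0]},{"gripper":54,"travel":[0,0,-50],"twist":[0,0,0]},{"gripper":54,"travel":[0,0,-50],"twist":[0,0,0]},{"gripper":54,"travel":[0,0,-45],"twist":[0,0,0]},{"gripper":54,"travel":[40,-9,0],"twist":[0,0,0]},{"gripper":54,"travel":[45,-11,0],"twist":[0,0,0]},{"gripper":54,"travel":[45,-11,0],"twist":[0,0,0]},{"gripper":54,"travel":[45,-11,0],"twist":[0,0,0]},{"gripper":54,"travel":[44,-10,0],"twist":[0,0,0]},{"gripper":54,"travel":[30,-7,0],"twist":[0,0,0]},{"gripper":54,"travel":[0,0,0],"twist":[0,0,0]}]'
python3 -m crank '[{"gripper":54,"travel":[0,0,20],"twist":[0,0,0]},{"gripper":54,"travel":[0,0,20],"twist":[0,0,0]},{"gripper":54,"travel":[0,0,15],"twist":[0,0,0]},{"gripper":54,"travel":[0,0,10],"twist":[0,0,0]},{"gripper":54,"travel":[0,0,0],"twist":[0,0,0]},{"gripper":54,"travel":[0,0,0],"twist":[0,0,0]}]'
python3 - <<'E'
from h import *
crop("scene",290,110,150,120,5,"c7.png"); print(bot.get_obs()["ee_pos"])
E
```

```text
time: 13.02
ee_pos: [0.4611, -0.1113, 0.242]
tcp_rot: [180.0, -0.0, 84.9]
wrist_force: [0.6, -0.4, -3.6]
opening: 0.059
grasp_force: 50.5
time: 13.78
ee_pos: [0.4617, -0.1131, 0.177]
tcp_rot: [180.0, 0.0, 84.8]
wrist_force: [0.2, -0.4, -4.0]
opening: 0.0591
grasp_force: 50.5
[ 0.46179592 -0.11308024  0.17703029]
```

View pics/c7.png

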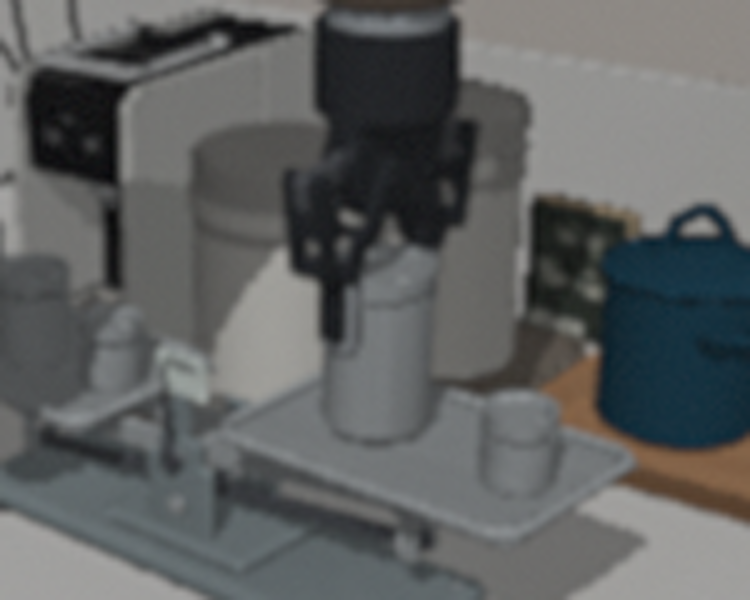

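The biggest pot hangs at (378,350), just above the right pan's free part, with its base clear of the rim and the small pot (520,445) well aside. I'll lower it slowly so the pan follows, down to the level position.

```bash
python3 -m crank '[{"gripper":54,"travel":[0,0,2],"twist":[0,0,0]},{"gripper":54,"travel":[0,0,2],"twist":[0,0,0]},{"gripper":54,"travel":[0,0,2],"twist":[0,0,0]},{"gripper":54,"travel":[0,0,2],"twist":[0,0,0]},{"gripper":54,"travel":[0,0,2],"twist":[0,0,0]},{"gripper":54,"travel":[0,0,2],"twist":[0,0,0]},{"gripper":54,"travel":[0,0,2],"twist":[0,0,0]},{"gripper":54,"travel":[0,0,2],"twist":[0,0,0]},{"gripper":54,"travel":[0,0,2],"twist":[0,0,0]},{"gripper":54,"travel":[0,0,2],"twist":[0,0,0]},{"gripper":54,"travel":[0,0,0],"twist":[0,0,0]},{"gripper":54,"travel":[0,0,0],"twist":[0,0,0]}]'
python3 -m crank '[{"gripper":54,"travel":[0,0,1],"twist":[0,0,0]},{"gripper":54,"travel":[0,0,1],"twist":[0,0,0]},{"gripper":54,"travel":[0,0,0],"twist":[0,0,0]},{"gripper":54,"travel":[0,0,0],"twist":[0,0,0]}]'
```

```text
time: 15.32
ee_pos: [0.4616, -0.113, 0.1564]
tcp_rot: [180.0, 0.0, 84.8]
wrist_force: [0.2, -1.5, -0.3]
opening: 0.0588
grasp_force: 50.5
time: 15.82
ee_pos: [0.4616, -0.113, 0.1543]
tcp_rot: [180.0, 0.0, 84.8]
wrist_force: [0.5, -2.2, -0.3]
opening: 0.0589
grasp_force: 50.5
```

```bash
python3 -m crank '[{"gripper":64,"travel":[0,0,0],"twist":[0,0,0]},{"gripper":72,"travel":[0,0,0],"twist":[0,0,0]},{"gripper":80,"travel":[0,0,0],"twist":[0,0,0]},{"gripper":80,"travel":[0,0,-10],"twist":[0,0,0]},{"gripper":80,"travel":[0,0,-40],"twist":[0,0,0]},{"gripper":80,"travel":[0,0,-50],"twist":[0,0,0]},{"gripper":80,"travel":[0,0,-50],"twist":[0,0,0]},{"gripper":80,"travel":[-40,0,0],"twist":[0,0,0]},{"gripper":80,"travel":[-50,0,0],"twist":[0,0,0]},{"gripper":80,"travel":[-50,0,0],"twist":[0,0,0]},{"gripper":80,"travel":[0,0,0],"twist":[0,0,0]},{"gripper":80,"travel":[0,0,0],"twist":[0,0,0]}]'
python3 -m crank '[{"gripper":80,"travel":[0,0,0],"twist":[0,0,0]},{"gripper":80,"travel":[0,0,0],"twist":[0,0,0]},{"gripper":80,"travel":[0,0,0],"twist":[0,0,0]},{"gripper":80,"travel":[0,0,0],"twist":[0,0,0]}]'
python3 - <<'E'
from h import *
crop("scene",240,130,180,120,4.4,"c8.png")
E
```

```text
time: 17.32
ee_pos: [0.4487, -0.2523, 0.3047]
tcp_rot: [180.0, -0.0, 84.7]
wrist_force: [0.5, 0.4, -0.7]
opening: 0.08
grasp_force: 0.0
time: 17.82
ee_pos: [0.4489, -0.2521, 0.3044]
tcp_rot: [180.0, 0.0, 84.8]
wrist_force: [-0.2, 0.4, 0.3]
opening: 0.0799
grasp_force: 0.0
```

View pics/c8.png

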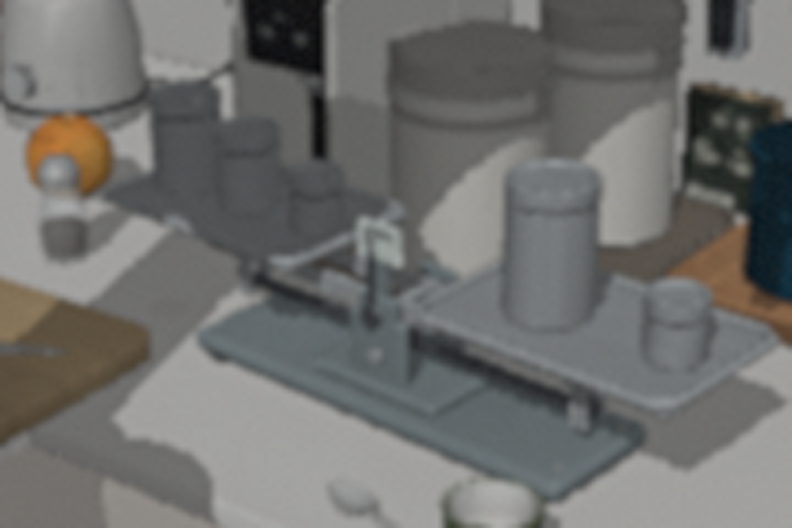

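The final crop shows large, medium and small upright on the left pan (185,140; 250,165; 315,195) and the biggest and the other small on the right (550,245; 677,325). The pans look level and the pointer is upright.

```bash
python3 -c "
from workcell import bot
print(bot.job_done())"
```

```text
the job is handed in; nothing more can be done
None
```

I handed the job in at about 18 s with the biggest and one small pot on the right pan and the large, medium and other small pot on the left (nominally 480 g each). All five looked upright and the pans level in the last picture; the hand-in returned no verdict.

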